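# Sort the metals at the silversmith's bench

## Robot

A 6-joint arm with a two-finger parallel gripper is mounted at the origin on the work surface. World frame = base frame: x ahead of the robot, y to its left, z up, the work surface at z = 0. Lengths are in m, angles in rad, forces in N, time in s.
With the tool pointing down it reaches from about 0.275 to 0.975 m from the base axis. Payload 8.4 kg.
Tool frame: the origin (TCP) lies midway between the tips of the shut fingers; the grasp point (between the pads) lies 19 mm behind it; x points along the fingers, y is the direction in which the jaws open and shut, and the axes are right-handed (so a half turn about x gives the same grasp; the last joint's range is limited). The gripper opens to 92 mm and grips with 3 to 60 N. Pads are 20 mm wide; open, the fingers measure 128 mm over their backs; the gripper's body (75 mm by 189 mm) begins 69 mm behind the grasp point.
Start: joints at [1.324, 0.353, 1.633, -0, 1.155, -0.002], TCP at [0.151, 0.606, 0.215] pointing down, gripper open.
Joint ranges: [-2.63, 2.63], [-0.92, 2.1], [0.06, 2.66], [-1.3, 4.44], [0, 2.69], [-3.02, 3.02]. Speed limits (rad/s): [2.22, 2.22, 2.79, 3.14, 3.14, 3.14].

## Interface

Orientations are given as a rotation vector (axis times angle).
In Python, from station import ctrl gives the robot as it stands.
- The arm moves only by the tool move_arm, never from a script. Its argument "moves" is a list of rows, each an object of numbers: "tx", "ty", "tz": the shift along the tool's x, y, z in mm; "turn": the turn about the tool's x in rad; "fingers": the opening, from 0 (shut) to 1 (fully open). A call has 1 to 10 rows; each row shifts and turns the commanded pose from where the row before left it, along the tool's axes as they then stand; what a row does not reach is not made up. A row lasts 1/8 s, in which the tool goes at most 62.5 mm and 10.7 degrees, less where a joint would pass 70% of its speed; a pose out of reach is approached as far as the arm can. A call with a gripper value outside its range is refused whole. The fingers move at their own pace and stop on an object; "newtons" is the grip in N (left out, the last holds). Time passes only in rows, so rows that do not move let the fingers close. It gives the time, the measured TCP pose, the force and the opening at its end, in the units of the state.
- ctrl.get_obs(): the state, without advancing time (a new reading comes with each control period).
- ctrl.snapshot(name): name is "scene" or "top" or "wrist"; returns (picture, depth): 384x512x3 uint8, red, green, blue; 384x512 float32, m along the optical axis (not along the pixel's ray), 0 where there is no reading.
- ctrl.calibration(name): a dict with "mtx" (3x3 intrinsics, pixels), "pose" (4x4, takes a point from camera to world coordinates). Camera axes: x right, y up, looking along -z (the intrinsics and any distortion apply to the point x, -y, -z); pixel columns grow to the right and rows downward; lengths in m; the calibration is good to about 2 mm. A picture is of the moment at which its call begins: read the wrist's pose just before it. calibration takes no time and is no camera call; for the wrist camera it gives the pose at the moment of the call.
- ctrl.sign_off(): hands the job in, once; it reports no verdict.
Trained networks look in the newest picture that a camera, given by its name, has taken for a name from the list of things; names that differ only in an ending like _2 or _b are one class to them, and where a whole thing is asked for, a point or a joint stands for the part that bears it (a point fixed in the world has none). Each returns a list of dicts, best first, with "p" (0 to 1); they miss things now and then, are a little off and sometimes report something else, mostly with a low value. They report only what shows in the picture. A call takes as long as a camera call.
- ctrl.search_frame(camera, target): "location" ([x, y, z] in m, in world coordinates, good to about 4 mm: the middle of the surface that is visible of it).
- ctrl.regions_of(camera, target): "region" (384x512 bool, what is visible of it).
The state is a dict: "time": time; "joints": joint angles; "joint_velocities": joint speeds; "effort": joint torques, N m; "eef_pos": TCP position; "eef_rot": TCP orientation; "force": force on the tool from outside, world axes, zero at the start; "torque": the same for the moment, N m; "width": finger opening in m.
Only numpy, scipy, OpenCV 4.12 (cv2) and the standard library are available. Lean on these libraries where they do the work, as an engineer would, in place of code of your own. Each camera call takes 0.05 s, during which the arm holds its last target.

## Task

Clear up the pieces of metal lying on the silversmith's bench by sorting them into the trays: the two copper pieces into the green tray, the two brass pieces into the blue tray and the silver cup into the white tray. Leave every piece resting on the floor of its tray the same way up as it stands now, none piled on another or propped on a rim, and leave the amber flux jar and the hammer where they are.

Things in the scene. Friction and masses are not known exactly. Their poses are not given: they have to be found in the camera images.
- copper_collar: reddish copper collar (short tube) standing on its end on the bench: 36 mm outside, 24 mm inside diameter, 22 mm high, about 0.1 kg. Origin at the centre of its underside, z up.
- copper_bar: reddish copper bar offcut lying on the bench: 50 mm long (its y), 16 mm wide (its x), 16 mm high, about 0.11 kg. Origin at the centre of its underside, z up. It is turned at most 0.6 rad from having its length across the bench (world y).
- brass_disc: solid yellow brass disc lying flat on the bench: 40 mm diameter, 16 mm thick, about 0.17 kg. Origin at the centre of its underside, z up.
- brass_knob: turned yellow brass drawer knob standing upright: foot and head 30 mm diameter, waist 16 mm between 12 and 20 mm up, 40 mm high, about 0.12 kg. Origin at the centre of its underside, z up.
- silver_cup: small silver-grey open cup standing upright, empty: 44 mm diameter at the rim, tapering evenly to 35 mm at the foot, 45 mm high, wall 3 mm, about 0.08 kg. Origin at the centre of its underside, z up.
- green_tray: green tray, fixed to the bench, open on top: 110 (its x) by 140 (its y) by 15 mm high outside, walls 4 mm, floor 4 mm thick (inside 102 by 132 mm, 11 mm deep). Origin at the centre of its underside; z up. It is turned at most 0.2 rad from the bench. Belongs to: copper.
- blue_tray: blue tray, fixed to the bench, open on top: 110 (its x) by 140 (its y) by 15 mm high outside, walls 4 mm, floor 4 mm thick (inside 102 by 132 mm, 11 mm deep). Origin at the centre of its underside; z up. It is turned at most 0.2 rad from the bench. Belongs to: brass.
- white_tray: white tray, fixed to the bench, open on top: 110 (its x) by 140 (its y) by 15 mm high outside, walls 4 mm, floor 4 mm thick (inside 102 by 132 mm, 11 mm deep). Origin at the centre of its underside; z up. It is turned at most 0.2 rad from the bench. Belongs to: silver.
- flux_jar: bystander, leave it alone: amber glass jar with a black cap, 38 mm diameter, 50 mm high, standing among the metal pieces. Origin at the centre of its underside, z up.
- hammer: bystander, leave it alone: hammer about 220 mm long lying on the bench to the robot's left of the trays, handle towards the robot. Origin under its middle, x along the handle towards the head.

How it is judged:
By the outcome, as a careful person would: the job done as asked, in the order asked, and still so for the second after the job is handed in, with the robot touching nothing.
It also fails if it takes over 102 s, if anything falls off the work surface, if the arm or the gripper's body presses on something with over 40 N, if the wrist force passes 120 N, or if a joint passes its speed limit or range.

## Working session

There is one attempt and no reset: what is moved stays moved. The work goes in short steps, Python scripts to look and compute and a tool call to move; the robot and the scene stay as the last step left them, time stands still between calls to the robot, and variables do not carry over. Pictures are saved under pics/ and viewed, and the job is handed in when it is done.

Besides the shell and the picture viewer there is one more tool, called after "Call:" as name([rows], argument=value, ...), one row to a line, values as JSON. move_arm: Moves the arm, as the interface text tells. Its arguments: {"type":"object","properties":{"moves":{"type":"array"},"newtons":{"type":"number"}},"required":["moves"]}

```bash
ls; mkdir -p pics
python3 - <<'E'
from station import ctrl
import cv2, numpy as np
o=ctrl.get_obs(); print({k:np.round(v,3) for k,v in o.items()})
for n in ["scene","top"]:
    p,d=ctrl.snapshot(n); cv2.imwrite(f"pics/{n}0.png",p[:,:,::-1])
    c=ctrl.calibration(n); print(n,np.round(c["mtx"],1).tolist(),np.round(c["pose"],3).tolist(),[k for k in c])
names="copper_collar copper_bar brass_disc brass_knob silver_cup green_tray blue_tray white_tray flux_jar hammer".split()
for n in ["top","scene"]:
  for t in names:
    r=ctrl.search_frame(n,t); print(n,t,[(np.round(x["location"],3).tolist(),round(x["p"],2)) for x in r[:3]])
print(ctrl.get_obs()["time"])
E
```

```text
pics
{'time': np.float64(0.0), 'joints': array([ 1.324,  0.354,  1.634, -0.   ,  1.155, -0.002]), 'joint_velocities': array([-0.002, -0.   , -0.   , -0.001, -0.001, -0.001]), 'effort': array([-1.0000e-03, -5.9383e+01, -3.3421e+01,  7.0000e-02,  2.3000e-02,
       -0.0000e+00]), 'eef_pos': array([0.151, 0.606, 0.214]), 'eef_rot': array([ 0.191,  1.562, -0.193]), 'force': array([ 0.25 , -0.171,  0.558]), 'torque': array([ 0.006,  0.049, -0.018]), 'width': np.float64(0.092)}
scene [[463.4, 0.0, 252.4], [0.0, 463.4, 188.2], [0.0, 0.0, 1.0]] [[-0.026, -0.684, 0.729, 1.286], [0.999, -0.033, 0.005, 0.103], [0.021, 0.729, 0.684, 0.733], [0.0, 0.0, 0.0, 1.0]] ['mtx', 'pose']
top [[431.6, 0.0, 250.1], [0.0, 431.6, 190.4], [0.0, 0.0, 1.0]] [[0.017, 0.999, -0.042, 0.483], [-1.0, 0.017, -0.006, 0.076], [-0.006, 0.043, 0.999, 1.087], [0.0, 0.0, 0.0, 1.0]] ['mtx', 'pose']
top copper_collar [([0.459, 0.151, 0.017], 0.66)]
top copper_bar [([0.454, -0.26, 0.02], 0.53)]
top brass_disc [([0.426, 0.257, 0.02], 0.45)]
top brass_knob [([0.458, -0.041, 0.04], 0.52)]
top silver_cup [([0.438, 0.058, 0.015], 0.47)]
top green_tray [([0.638, 0.226, 0.008], 0.58)]
top blue_tray [([0.625, -0.25, 0.008], 0.6), ([0.441, 0.055, 0.016], 0.41)]
top white_tray [([0.618, -0.001, 0.006], 0.63), ([0.561, 0.414, 0.029], 0.63)]
top flux_jar [([0.446, -0.139, 0.051], 0.81)]
top hammer [([0.561, 0.413, 0.024], 0.6)]
scene copper_collar [([0.462, 0.147, 0.016], 0.74)]
scene copper_bar [([0.459, -0.258, 0.016], 0.5)]
scene brass_disc [([0.432, 0.262, 0.013], 0.49)]
scene brass_knob [([0.466, -0.039, 0.029], 0.61)]
scene silver_cup [([0.456, 0.057, 0.034], 0.67)]
scene green_tray [([0.637, 0.228, 0.0], 0.64), ([0.614, 0.001, -0.002], 0.54)]
scene blue_tray [([0.627, -0.245, 0.001], 0.74)]
scene white_tray [([0.614, 0.0, 0.0], 0.82)]
scene flux_jar [([0.455, -0.143, 0.033], 0.86)]
scene hammer [([0.61, 0.422, 0.022], 0.98)]
1.1
```

View pics/top0.png

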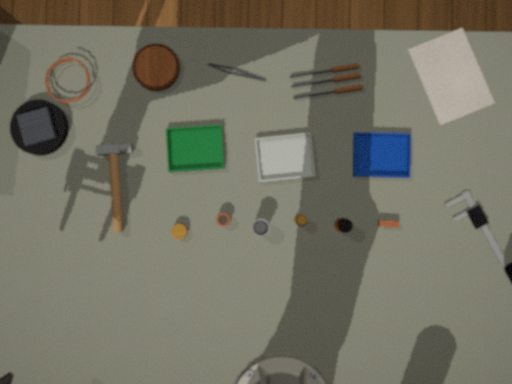

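View pics/scene0.png

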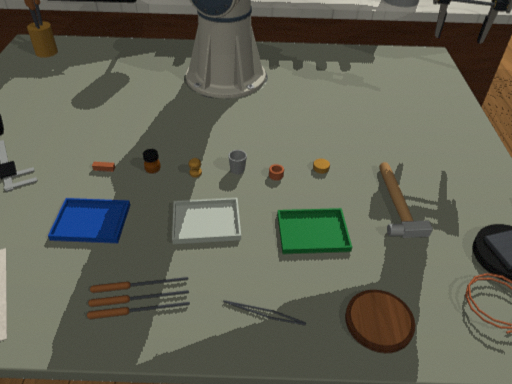

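```bash
cat > h.py <<'E'
from station import ctrl
import cv2, numpy as np
from scipy.spatial.transform import Rotation as R
def cloud(n,d):
    c=ctrl.calibration(n);K=c["mtx"];T=np.array(c["pose"])
    v,u=np.mgrid[0:384,0:512]
    P=np.stack([(u-K[0][2])/K[0][0]*d,-(v-K[1][2])/K[1][1]*d,-d],-1)
    return P@T[:3,:3].T+T[:3,3]
def st():
    o=ctrl.get_obs();m=R.from_rotvec(o["eef_rot"]).as_matrix()
    print("t",round(o["time"],2),"tcp",np.round(o["eef_pos"]*1000,1),"w",round(o["width"]*1000,1),"F",np.round(o["force"],1)); print(np.round(m,3).tolist()); return o,m
E
python3 - <<'E'
from h import *
st()
names="copper_collar copper_bar brass_disc brass_knob silver_cup green_tray blue_tray white_tray flux_jar".split()
for n in ["top","scene"]:
  p,d=ctrl.snapshot(n); W=cloud(n,d)
  for t in names:
    r=ctrl.regions_of(n,t)
    if not r: print(n,t,None);continue
    m=r[0]["region"]&(d>0); P=W[m]
    z=P[:,2]; ztop=np.percentile(z,95)
    Q=P[z>ztop-0.006] if 'tray' not in t else P
    rect=cv2.minAreaRect((Q[:,:2]*1000).astype(np.float32))
    print(n,t,round(r[0]["p"],2),m.sum(),"ztop",round(ztop,4),"zmed",round(np.median(z),4),"rect",np.round(rect[0],1),np.round(rect[1],1),round(rect[2],1),"mean",np.round(Q.mean(0)*1000,1))
  print("bench z", np.median(W[280:300,200:260,2]) if n=="top" else np.median(W[120:140,300:340,2]))
E
```

```text
t 1.1 tcp [151.5 606.4 214.6] w 91.9 F [ 0.  -0.4  0.3]
[[0.0, 0.242, 0.97], [-0.0, 0.97, -0.242], [-1.0, -0.0, 0.0]]
top copper_collar None
top copper_bar 0.57 177 ztop 0.018 zmed 0.0143 rect [ 452.5 -261.5] [49.3 15.9] 87.4 mean [ 452.6 -261.9   15.4]
top brass_disc 0.57 180 ztop 0.0183 zmed 0.0149 rect [423.8 258.9] [32.3 37.6] 0.7 mean [424.1 259.2  15.2]
top brass_knob 0.73 203 ztop 0.0179 zmed 0.0147 rect [425.  259.1] [36.9 36.7] 47.1 mean [424.7 258.8  15. ]
top silver_cup 0.81 226 ztop 0.0454 zmed 0.0071 rect [439.6  55.5] [38.7 38.5] 1.0 mean [442.7  52.9  43.7]
top green_tray 0.82 2543 ztop 0.0145 zmed 0.0033 rect [634.6 223.2] [118.  142.7] 4.7 mean [633.6 224.6   4.3]
top blue_tray 0.91 2570 ztop 0.0144 zmed 0.0037 rect [ 623.5 -248. ] [149.  111.9] 89.3 mean [ 624.2 -246.     4.7]
top white_tray 0.63 2488 ztop 0.0144 zmed 0.0035 rect [614.7  -3.1] [115.2 143.9] 6.5 mean [614.2  -2.6   4.5]
top flux_jar 0.6 221 ztop 0.0515 zmed 0.048 rect [ 447.1 -145.8] [31.2 33.3] 1.3 mean [ 447.3 -146.1   49.3]
bench z -0.0008952008963730718
scene copper_collar 0.7 195 ztop 0.0233 zme
[... 297 characters left out ...]
cene brass_knob 0.78 234 ztop 0.0414 zmed 0.0176 rect [463.1 -38.3] [23.5 25.6] 51.4 mean [463.5 -37.8  39.4]
scene silver_cup 0.56 376 ztop 0.0455 zmed 0.0314 rect [442.5  61. ] [43. 40.] 3.4 mean [442.4  60.5  43.6]
scene green_tray 0.9 2975 ztop 0.016 zmed 0.0053 rect [636.  230.6] [114.4 146.5] 4.2 mean [635.9 229.3   6.8]
scene blue_tray 0.77 3062 ztop 0.0155 zmed 0.0047 rect [ 618.  -243.8] [150.6 133. ] 88.2 mean [ 625.9 -241.1    6.3]
scene white_tray 0.82 2884 ztop 0.0158 zmed 0.005 rect [613.   0.] [122.8 144.7] 6.4 mean [617.2   1.6   6.4]
scene flux_jar 0.65 352 ztop 0.0511 zmed 0.0339 rect [ 451.3 -142.1] [33.9 32.3] 11.6 mean [ 452.7 -142.1   49.5]
bench z 0.0001918937203823634
```

Call:
move_arm([
  {"turn": 0.166},
  {"turn": 0.166},
  {"turn": 0.166},
  {"turn": 0.166},
  {"turn": 0.166},
  {"turn": 0.166},
  {"turn": 0.166},
  {"turn": 0.164},
])

```text
validation failed for argument at $.mo...
```

```bash
python3 -c "
from h import *
st()"
```

```text
t 2.1 tcp [151.5 606.4 214.6] w 91.9 F [ 0.6 -1.1 -0.3]
[[0.0, 0.242, 0.97], [0.0, 0.97, -0.242], [-1.0, 0.0, 0.0]]
```

Call:
move_arm([
  {"tx": 0, "ty": 0, "tz": 0, "turn": 0.166, "fingers": 1},
  {"tx": 0, "ty": 0, "tz": 0, "turn": 0.166, "fingers": 1},
  {"tx": 0, "ty": 0, "tz": 0, "turn": 0.166, "fingers": 1},
  {"tx": 0, "ty": 0, "tz": 0, "turn": 0.166, "fingers": 1},
  {"tx": 0, "ty": 0, "tz": 0, "turn": 0.166, "fingers": 1},
  {"tx": 0, "ty": 0, "tz": 0, "turn": 0.166, "fingers": 1},
  {"tx": 0, "ty": 0, "tz": 0, "turn": 0.166, "fingers": 1},
  {"tx": 0, "ty": 0, "tz": 0, "turn": 0.164, "fingers": 1},
])

```text
time: 3.1
eef_pos: [0.1515, 0.6063, 0.2146]
eef_rot: [1.213, 1.207, -1.213]
force: [0.3, 0.9, -0.7]
width: 0.092
```

```bash
python3 -c "
from h import *
st()"
```

```text
t 3.1 tcp [151.5 606.3 214.6] w 92.0 F [ 0.3  0.9 -0.7]
[[-0.0, 1.0, -0.005], [-0.0, -0.005, -1.0], [-1.0, -0.0, 0.0]]
```

Call:
move_arm([
  {"tx": 0, "ty": 34, "tz": 50.7, "turn": 0, "fingers": 1},
  {"tx": 0, "ty": 34, "tz": 50.7, "turn": 0, "fingers": 1},
  {"tx": 0, "ty": 34, "tz": 50.7, "turn": 0, "fingers": 1},
  {"tx": 0, "ty": 34, "tz": 50.7, "turn": 0, "fingers": 1},
  {"tx": 0, "ty": 34, "tz": 50.7, "turn": 0, "fingers": 1},
  {"tx": 0, "ty": 34, "tz": 50.7, "turn": 0, "fingers": 1},
  {"tx": 0, "ty": 34, "tz": 50.7, "turn": 0, "fingers": 1},
  {"tx": 0, "ty": 34, "tz": 50.7, "turn": 0, "fingers": 1},
  {"tx": 0, "ty": 34, "tz": 50.7, "turn": 0, "fingers": 1},
  {"tx": 0, "ty": 0, "tz": 0, "turn": 0, "fingers": 1},
])

```text
time: 4.35
eef_pos: [0.4594, 0.1469, 0.2148]
eef_rot: [1.213, 1.206, -1.212]
force: [0.2, 0.6, 0.6]
width: 0.0917
```

```bash
cat > look.py <<'E'
from h import *
import sys
tag=sys.argv[1]; ts=sys.argv[2:]
o,m=st()
c=ctrl.calibration("wrist")
p,d=ctrl.snapshot("wrist"); cv2.imwrite(f"pics/w{tag}.png",p[:,:,::-1]); W=cloud("wrist",d)
print("cam",np.round(c["pose"],3).tolist())
for t in ts:
    for r in ctrl.regions_of("wrist",t)[:2]:
        mm=r["region"]&(d>0); P=W[mm]
        if len(P)<20: continue
        zt=np.percentile(P[:,2],95); Q=P[P[:,2]>zt-.006] if 'tray' not in t else P
        rect=cv2.minAreaRect((Q[:,:2]*1000).astype(np.float32))
        (u,v)=np.argwhere(mm).mean(0)[::-1]
        print(t,round(r["p"],2),"px",int(u),int(v),"n",mm.sum(),"ztop",round(zt*1000,1),"rect",np.round(rect[0],1),np.round(rect[1],1),round(rect[2],1))
E
python3 look.py 1 copper_collar silver_cup brass_disc
```

```text
t 4.35 tcp [459.4 146.9 214.8] w 91.7 F [0.2 0.6 0.6]
[[0.001, 1.0, -0.005], [-0.0, -0.005, -1.0], [-1.0, 0.001, 0.0]]
cam [[1.0, 0.006, 0.0, 0.46], [-0.005, 0.956, 0.292, 0.231], [0.001, -0.292, 0.956, 0.385], [0.0, 0.0, 0.0, 1.0]]
copper_collar 0.66 px 253 163 n 508 ztop 23.2 rect [456.5 153.7] [34.8 34.5] 35.9
silver_cup 0.71 px 241 235 n 986 ztop 45.4 rect [439.8  60.8] [42.9 40.9] 75.4
silver_cup 0.63 px 255 292 n 544 ztop 40.5 rect [458.2 -35.8] [25.2 27.1] 89.6
brass_disc 0.87 px 226 73 n 965 ztop 17.8 rect [424.3 262.9] [38.9 38.3] 88.8
```

View pics/w1.png

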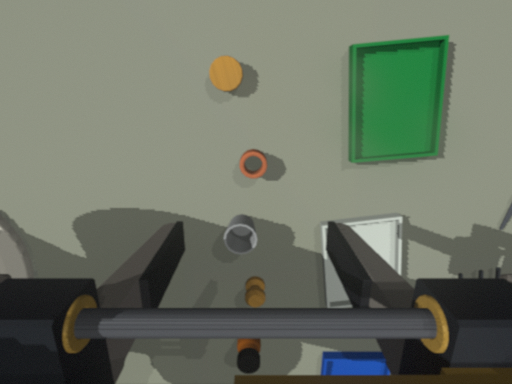

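Call:
move_arm([
  {"tx": 55, "ty": -1, "tz": -5, "turn": 0, "fingers": 0.75},
  {"tx": 55, "ty": 0, "tz": 0, "turn": 0, "fingers": 0.75},
  {"tx": 50, "ty": 0, "tz": 0, "turn": 0, "fingers": 0.75},
  {"tx": 30, "ty": 0, "tz": 0, "turn": 0, "fingers": 0.75},
  {"tx": 19, "ty": 0, "tz": 0, "turn": 0, "fingers": 0.75},
  {"tx": 0, "ty": 0, "tz": 0, "turn": 0, "fingers": 0.75},
  {"tx": 0, "ty": 0, "tz": 0, "turn": 0, "fingers": 0},
  {"tx": 0, "ty": 0, "tz": 0, "turn": 0, "fingers": 0},
  {"tx": 0, "ty": 0, "tz": 0, "turn": 0, "fingers": 0},
  {"tx": 0, "ty": 0, "tz": 0, "turn": 0, "fingers": 0},
], newtons=20)

```text
time: 5.8
eef_pos: [0.4569, 0.1552, 0.0062]
eef_rot: [1.21, 1.209, -1.208]
force: [-1.2, 1.0, 6.3]
width: 0.0356
```

```bash
python3 look.py 2 copper_collar
```

```text
t 5.8 tcp [456.9 155.2   6.2] w 35.6 F [-1.2  1.   6.3]
[[0.001, 1.0, -0.0], [0.0, -0.0, -1.0], [-1.0, 0.001, -0.0]]
cam [[1.0, 0.001, -0.001, 0.457], [-0.0, 0.957, 0.291, 0.239], [0.001, -0.291, 0.957, 0.177], [0.0, 0.0, 0.0, 1.0]]
copper_collar 0.57 px 255 246 n 2647 ztop 23.0 rect [457.2 151.7] [34.3 35.5] 1.0
```

View pics/w2.png

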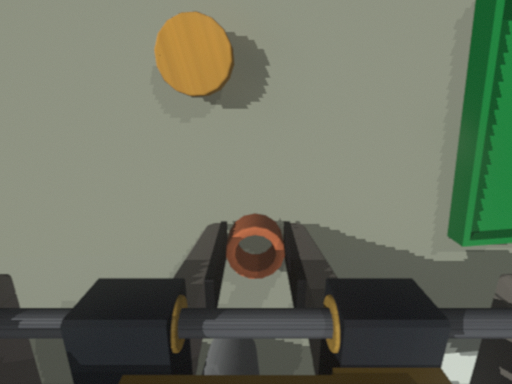

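Call:
move_arm([
  {"tx": -30, "ty": 0, "tz": 0, "turn": 0, "fingers": 0},
  {"tx": -35, "ty": 0, "tz": 0, "turn": 0, "fingers": 0},
  {"tx": 0, "ty": 44, "tz": -27, "turn": 0, "fingers": 0},
  {"tx": 0, "ty": 44, "tz": -27, "turn": 0, "fingers": 0},
  {"tx": 0, "ty": 44, "tz": -27, "turn": 0, "fingers": 0},
  {"tx": 0, "ty": 44, "tz": -27, "turn": 0, "fingers": 0},
  {"tx": 20, "ty": 0, "tz": 0, "turn": 0, "fingers": 0},
  {"tx": 10, "ty": 0, "tz": 0, "turn": 0, "fingers": 0},
  {"tx": 0, "ty": 0, "tz": 0, "turn": 0, "fingers": 0},
])

```text
time: 7.02
eef_pos: [0.6303, 0.2619, 0.0391]
eef_rot: [1.207, 1.211, -1.213]
force: [0.3, 0.3, -0.2]
width: 0.0358
```

```bash
python3 look.py 3 copper_collar green_tray
```

```text
t 7.03 tcp [630.3 261.9  39.1] w 35.8 F [ 0.3  0.3 -0.2]
[[-0.003, 1.0, -0.0], [-0.001, -0.0, -1.0], [-1.0, -0.003, 0.001]]
cam [[1.0, -0.0, 0.003, 0.631], [-0.001, 0.956, 0.293, 0.346], [-0.003, -0.293, 0.956, 0.21], [0.0, 0.0, 0.0, 1.0]]
copper_collar 0.81 px 255 246 n 2588 ztop 56.7 rect [631.2 259.2] [34.5 35. ] 76.2
green_tray 0.71 px 257 221 n 12305 ztop 16.8 rect [635.9 220.8] [118.1 157.2] 6.6
```

View pics/w3.png

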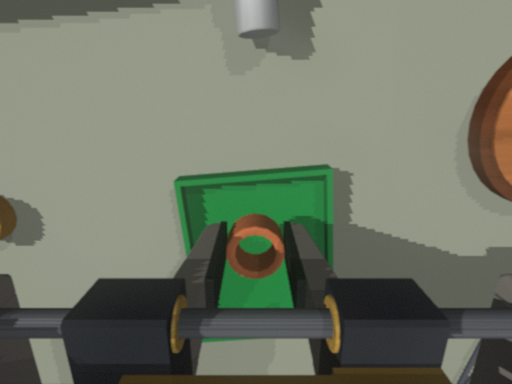

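Call:
move_arm([
  {"tx": 20, "ty": 1, "tz": 0, "turn": 0, "fingers": 0},
  {"tx": 9, "ty": 0, "tz": 0, "turn": 0, "fingers": 0},
  {"tx": 0, "ty": 0, "tz": 0, "turn": 0, "fingers": 0},
  {"tx": 1, "ty": 0, "tz": 0, "turn": 0, "fingers": 0},
  {"tx": 0, "ty": 0, "tz": 0, "turn": 0, "fingers": 0},
])

```text
time: 7.8
eef_pos: [0.6334, 0.263, 0.0104]
eef_rot: [1.209, 1.209, -1.209]
force: [-0.6, -0.5, -0.8]
width: 0.0359
```

Call:
move_arm([
  {"tx": 0, "ty": 0, "tz": 0, "turn": 0, "fingers": 0.55},
  {"tx": 0, "ty": 0, "tz": 0, "turn": 0, "fingers": 0.55},
  {"tx": 0, "ty": 0, "tz": 0, "turn": 0, "fingers": 0.55},
  {"tx": -25, "ty": 0, "tz": 0, "turn": 0, "fingers": 0.55},
  {"tx": -45, "ty": 0, "tz": 0, "turn": 0, "fingers": 0.75},
  {"tx": 0, "ty": 0, "tz": 0, "turn": 0, "fingers": 0.75},
])

```text
time: 8.55
eef_pos: [0.636, 0.2641, 0.0845]
eef_rot: [1.214, 1.207, -1.204]
force: [1.1, -0.1, -0.0]
width: 0.068
```

```bash
python3 look.py 4 copper_collar green_tray
```

```text
t 8.55 tcp [636.  264.1  84.5] w 68.0 F [ 1.1 -0.1 -0. ]
[[0.006, 1.0, 0.0], [0.003, -0.0, -1.0], [-1.0, 0.006, -0.003]]
cam [[1.0, 0.002, -0.006, 0.635], [-0.0, 0.957, 0.289, 0.347], [0.007, -0.289, 0.957, 0.255], [0.0, 0.0, 0.0, 1.0]]
copper_collar 0.8 px 251 206 n 1113 ztop 25.1 rect [631.9 258.8] [33.  35.4] 0.4
green_tray 0.96 px 252 231 n 15661 ztop 13.5 rect [631.7 220.1] [118.8 153.9] 4.1
```

View pics/w4.png

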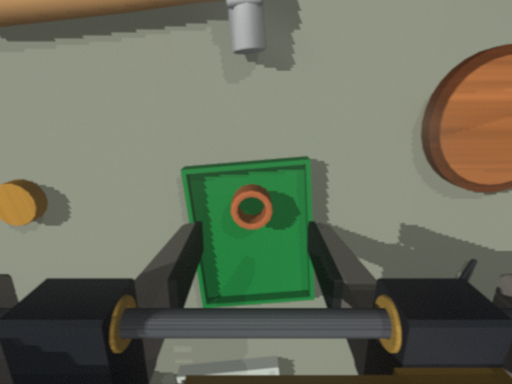

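Call:
move_arm([
  {"tx": -4, "ty": -17.8, "tz": 52.2, "turn": 0, "fingers": 0.75},
  {"tx": -4, "ty": -17.8, "tz": 52.2, "turn": 0, "fingers": 0.75},
  {"tx": -4, "ty": -17.8, "tz": 52.2, "turn": 0, "fingers": 0.75},
  {"tx": -4, "ty": -17.8, "tz": 52.2, "turn": 0, "fingers": 0.75},
  {"tx": -4, "ty": -17.8, "tz": 52.2, "turn": 0, "fingers": 0.75},
  {"tx": 0, "ty": -17.8, "tz": 52.2, "turn": 0, "fingers": 0.75},
  {"tx": 0, "ty": -17.8, "tz": 52.2, "turn": 0, "fingers": 0.75},
  {"tx": 0, "ty": -17.8, "tz": 52.2, "turn": 0, "fingers": 0.75},
  {"tx": 0, "ty": -17.8, "tz": 52.2, "turn": 0, "fingers": 0.75},
  {"tx": 0, "ty": -17.8, "tz": 52.2, "turn": 0, "fingers": 0.5},
])

```text
time: 9.95
eef_pos: [0.4539, -0.2601, 0.0995]
eef_rot: [1.209, 1.211, -1.21]
force: [0.9, -0.3, 0.5]
width: 0.0612
```

```bash
python3 look.py 5 copper_bar blue_tray
```

```text
t 9.95 tcp [ 453.9 -260.1   99.5] w 61.2 F [ 0.9 -0.3  0.5]
[[-0.002, 1.0, 0.0], [0.001, 0.0, -1.0], [-1.0, -0.002, -0.001]]
cam [[1.0, -0.0, 0.001, 0.454], [-0.0, 0.957, 0.291, -0.177], [-0.001, -0.291, 0.957, 0.27], [0.0, 0.0, 0.0, 1.0]]
copper_bar 0.58 px 255 192 n 939 ztop 17.6 rect [ 452.3 -264.7] [50.1 15.9] 87.4
blue_tray 0.82 px 441 169 n 19043 ztop 15.8 rect [ 630.3 -251.8] [149.5 124.7] 89.9
blue_tray 0.3 px 247 53 n 2286 ztop 51.6 rect [ 447.  -148.8] [34.9 38.5] 3.9
```

View pics/w5.png

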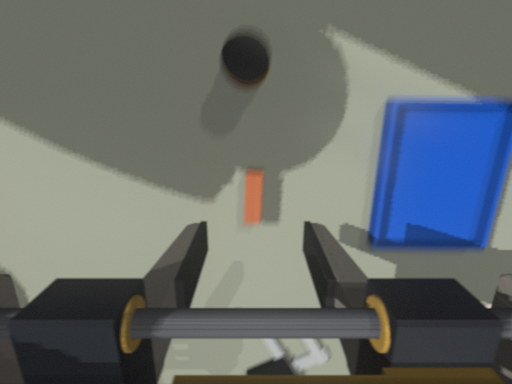

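Call:
move_arm([
  {"tx": 0, "ty": -1, "tz": 2, "turn": 0.045, "fingers": 0.5},
  {"tx": 45, "ty": 0, "tz": 0, "turn": 0, "fingers": 0.5},
  {"tx": 35, "ty": 0, "tz": 0, "turn": 0, "fingers": 0.5},
  {"tx": 14, "ty": 0, "tz": 0, "turn": 0, "fingers": 0.5},
  {"tx": 0, "ty": 0, "tz": 0, "turn": 0, "fingers": 0.5},
  {"tx": 0, "ty": 0, "tz": 0, "turn": 0, "fingers": 0},
  {"tx": 0, "ty": 0, "tz": 0, "turn": 0, "fingers": 0},
  {"tx": 0, "ty": 0, "tz": 0, "turn": 0, "fingers": 0},
  {"tx": 0, "ty": 0, "tz": 0, "turn": 0, "fingers": 0},
])

```text
time: 11.22
eef_pos: [0.4547, -0.2612, 0.0073]
eef_rot: [1.242, 1.187, -1.242]
force: [-1.4, 0.2, 6.8]
width: 0.0158
```

```bash
python3 look.py 6 copper_bar
```

```text
t 11.22 tcp [ 454.7 -261.2    7.3] w 15.8 F [-1.4  0.2  6.8]
[[0.001, 0.999, -0.045], [-0.0, -0.045, -0.999], [-1.0, 0.001, 0.0]]
cam [[0.999, 0.044, 0.012, 0.458], [-0.045, 0.955, 0.292, -0.178], [0.001, -0.292, 0.956, 0.178], [0.0, 0.0, 0.0, 1.0]]
copper_bar 0.68 px 255 234 n 2131 ztop 17.5 rect [ 455.1 -259.7] [50.8 16.7] 87.9
```

View pics/w6.png

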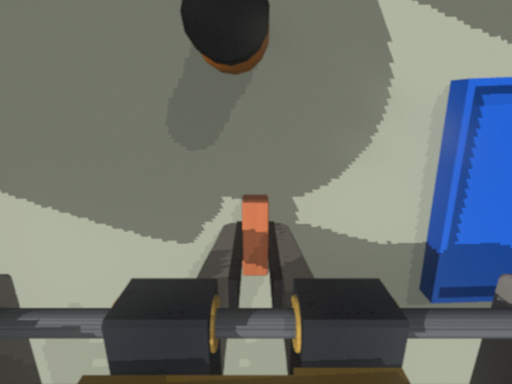

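Call:
move_arm([
  {"tx": -35, "ty": 0, "tz": 0, "turn": 0, "fingers": 0},
  {"tx": -50, "ty": 0, "tz": 0, "turn": -0.045, "fingers": 0},
  {"tx": 0, "ty": 22.8, "tz": -56.8, "turn": 0, "fingers": 0},
  {"tx": 0, "ty": 22.8, "tz": -56.8, "turn": 0, "fingers": 0},
  {"tx": 0, "ty": 22.8, "tz": -56.8, "turn": 0, "fingers": 0},
  {"tx": 0, "ty": 22.8, "tz": -56.8, "turn": 0, "fingers": 0},
  {"tx": 0, "ty": 22.8, "tz": -56.8, "turn": 0, "fingers": 0},
  {"tx": 0, "ty": 22.8, "tz": -56.8, "turn": 0, "fingers": 0},
  {"tx": 0, "ty": 22.8, "tz": -56.8, "turn": 0, "fingers": 0},
  {"tx": 0, "ty": 22.8, "tz": -56.8, "turn": 0, "fingers": 0},
])

```text
time: 12.58
eef_pos: [0.6373, 0.1954, 0.0916]
eef_rot: [1.209, 1.209, -1.209]
force: [0.2, -0.6, -0.4]
width: 0.0158
```

Call:
move_arm([
  {"tx": 30, "ty": 0, "tz": 0, "turn": -0.077, "fingers": 0},
  {"tx": 10, "ty": 0, "tz": 0, "turn": 0, "fingers": 0},
  {"tx": 0, "ty": 0, "tz": 0, "turn": 0, "fingers": 0},
])

```text
time: 12.95
eef_pos: [0.6359, 0.1925, 0.0508]
eef_rot: [1.152, 1.245, -1.156]
force: [-0.1, -0.3, -1.1]
width: 0.0157
```

```bash
python3 look.py 7 copper_bar copper_collar
```

```text
t 12.95 tcp [635.9 192.5  50.8] w 15.7 F [-0.1 -0.3 -1.1]
[[-0.002, 0.997, 0.075], [-0.001, 0.075, -0.997], [-1.0, -0.002, 0.001]]
cam [[0.997, -0.072, -0.02, 0.63], [0.074, 0.954, 0.292, 0.276], [-0.002, -0.292, 0.956, 0.221], [0.0, 0.0, 0.0, 1.0]]
copper_bar 0.59 px 255 234 n 2145 ztop 61.7 rect [637.3 194.3] [17.1 51.1] 4.3
copper_collar 0.92 px 259 127 n 1429 ztop 28.3 rect [634.3 259.4] [34.6 34.6] 5.2
```

View pics/w7.png

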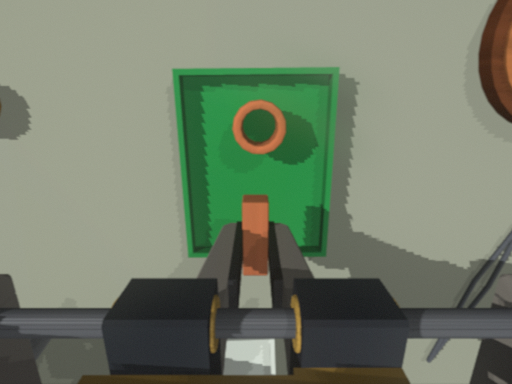

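Call:
move_arm([
  {"tx": 15, "ty": 0, "tz": -5, "turn": 0, "fingers": 0},
  {"tx": 15, "ty": 0, "tz": 0, "turn": 0, "fingers": 0},
  {"tx": 8, "ty": 0, "tz": 0, "turn": 0, "fingers": 0},
  {"tx": 1, "ty": 0, "tz": 0, "turn": 0, "fingers": 0},
  {"tx": 0, "ty": 0, "tz": 0, "turn": 0, "fingers": 0},
  {"tx": 0, "ty": 0, "tz": 0, "turn": 0, "fingers": 0},
])

```text
time: 13.85
eef_pos: [0.6367, 0.1985, 0.0128]
eef_rot: [1.153, 1.244, -1.152]
force: [0.3, -0.1, -1.8]
width: 0.0155
```

Call:
move_arm([
  {"tx": 0, "ty": 0, "tz": 0, "turn": 0, "fingers": 0.35},
  {"tx": 0, "ty": 0, "tz": 0, "turn": 0, "fingers": 0.35},
  {"tx": 0, "ty": 0, "tz": 0, "turn": 0, "fingers": 0.35},
  {"tx": -25, "ty": 0, "tz": 0, "turn": 0, "fingers": 0.35},
  {"tx": -45, "ty": 0, "tz": 0, "turn": 0, "fingers": 0.75},
  {"tx": -10, "ty": 0, "tz": 0, "turn": 0.077, "fingers": 0.75},
])

```text
time: 14.6
eef_pos: [0.6383, 0.199, 0.0959]
eef_rot: [1.213, 1.206, -1.206]
force: [-0.1, 0.2, 0.2]
width: 0.0501
```

```bash
python3 look.py 8 copper_bar copper_collar brass_disc
```

```text
t 14.6 tcp [638.3 199.   95.9] w 50.1 F [-0.1  0.2  0.2]
[[0.004, 1.0, -0.001], [0.001, -0.001, -1.0], [-1.0, 0.004, -0.001]]
cam [[1.0, 0.003, -0.004, 0.638], [-0.002, 0.957, 0.29, 0.282], [0.005, -0.29, 0.957, 0.267], [0.0, 0.0, 0.0, 1.0]]
copper_bar 0.63 px 253 194 n 985 ztop 21.6 rect [636.9 200.2] [16.  50.3] 4.2
brass_disc 0.93 px 16 127 n 1598 ztop 17.6 rect [434.4 260.2] [40.2 24.3] 77.8
```

View pics/w8.png

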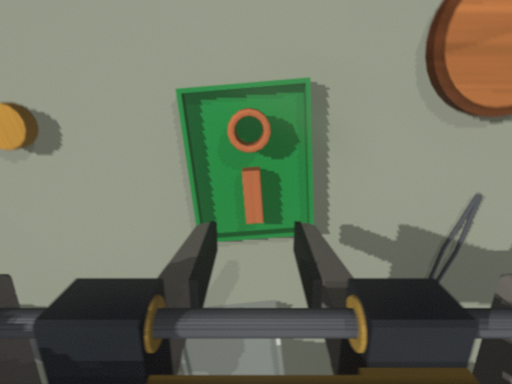

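Call:
move_arm([
  {"tx": 0, "ty": -53, "tz": -15.5, "turn": 0, "fingers": 0.85},
  {"tx": 0, "ty": -53, "tz": -15.5, "turn": 0, "fingers": 0.85},
  {"tx": 0, "ty": -53, "tz": -15.5, "turn": 0, "fingers": 0.85},
  {"tx": 0, "ty": -53, "tz": -15.5, "turn": 0, "fingers": 0.85},
  {"tx": 0, "ty": 0, "tz": 0, "turn": 0, "fingers": 0.85},
  {"tx": 0, "ty": 0, "tz": 0, "turn": 0, "fingers": 0.85},
])

```text
time: 15.55
eef_pos: [0.4247, 0.2606, 0.0922]
eef_rot: [1.208, 1.21, -1.208]
force: [0.4, -0.4, -0.5]
width: 0.0782
```

```bash
python3 look.py 9 brass_disc
```

```text
t 15.55 tcp [424.7 260.6  92.2] w 78.2 F [ 0.4 -0.4 -0.5]
[[0.0, 1.0, 0.002], [-0.0, 0.002, -1.0], [-1.0, 0.0, 0.0]]
cam [[1.0, -0.001, -0.001, 0.425], [0.001, 0.956, 0.292, 0.344], [0.001, -0.292, 0.956, 0.263], [0.0, 0.0, 0.0, 1.0]]
brass_disc 0.94 px 256 195 n 1599 ztop 17.5 rect [426.8 261.5] [39.  38.9] 88.8
```

View pics/w9.png

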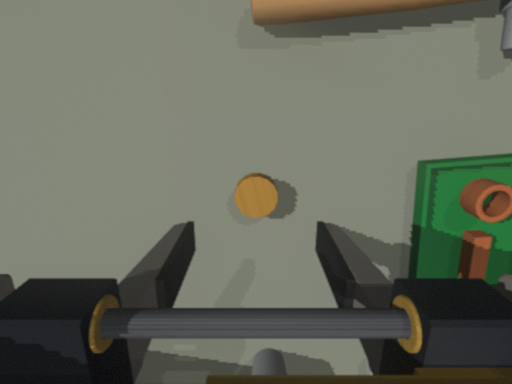

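Call:
move_arm([
  {"tx": 40, "ty": 1, "tz": -1, "turn": 0, "fingers": 0.7},
  {"tx": 30, "ty": 0, "tz": 0, "turn": 0, "fingers": 0.7},
  {"tx": 17, "ty": 0, "tz": 0, "turn": 0, "fingers": 0.7},
  {"tx": 0, "ty": 0, "tz": 0, "turn": 0, "fingers": 0.7},
  {"tx": 0, "ty": 0, "tz": 0, "turn": 0, "fingers": 0},
  {"tx": 0, "ty": 0, "tz": 0, "turn": 0, "fingers": 0},
  {"tx": 0, "ty": 0, "tz": 0, "turn": 0, "fingers": 0},
  {"tx": 0, "ty": 0, "tz": 0, "turn": 0, "fingers": 0},
], newtons=25)

```text
time: 16.65
eef_pos: [0.426, 0.2618, 0.0064]
eef_rot: [1.21, 1.209, -1.208]
force: [-0.3, -0.6, 7.2]
width: 0.0389
```

```bash
python3 look.py 10 brass_disc
```

```text
t 16.65 tcp [426.  261.8   6.4] w 38.9 F [-0.3 -0.6  7.2]
[[0.001, 1.0, 0.0], [0.001, 0.0, -1.0], [-1.0, 0.001, -0.001]]
cam [[1.0, 0.001, -0.002, 0.426], [-0.0, 0.957, 0.291, 0.345], [0.002, -0.291, 0.957, 0.177], [0.0, 0.0, 0.0, 1.0]]
brass_disc 0.78 px 255 238 n 3331 ztop 17.3 rect [426.5 261.3] [38.9 39.5] 23.3
```

Call:
move_arm([
  {"tx": -40, "ty": 0, "tz": 0, "turn": 0, "fingers": 0},
  {"tx": -45, "ty": 0, "tz": 0, "turn": 0, "fingers": 0},
])

```text
time: 17.0
eef_pos: [0.4247, 0.261, 0.0911]
eef_rot: [1.208, 1.21, -1.211]
force: [0.5, 0.8, -1.7]
width: 0.0389
```

Call:
move_arm([
  {"tx": 0, "ty": 19.9, "tz": 54.1, "turn": 0, "fingers": 0},
  {"tx": 0, "ty": 19.9, "tz": 54.1, "turn": 0, "fingers": 0},
  {"tx": 0, "ty": 19.9, "tz": 54.1, "turn": 0, "fingers": 0},
  {"tx": 0, "ty": 19.9, "tz": 54.1, "turn": 0, "fingers": 0},
  {"tx": 0, "ty": 19.9, "tz": 54.1, "turn": 0, "fingers": 0},
  {"tx": 0, "ty": 19.9, "tz": 54.1, "turn": 0, "fingers": 0},
  {"tx": 0, "ty": 19.9, "tz": 54.1, "turn": 0, "fingers": 0},
  {"tx": 0, "ty": 19.9, "tz": 54.1, "turn": 0, "fingers": 0},
  {"tx": 0, "ty": 19.9, "tz": 54.1, "turn": 0, "fingers": 0},
  {"tx": 0, "ty": 19.9, "tz": 54.1, "turn": 0, "fingers": 0},
])

```text
time: 18.25
eef_pos: [0.6247, -0.2813, 0.0906]
eef_rot: [1.209, 1.209, -1.209]
force: [1.7, -0.3, -0.9]
width: 0.039
```

Call:
move_arm([
  {"tx": 35, "ty": 0, "tz": 0, "turn": 0, "fingers": 0},
  {"tx": 0, "ty": 0, "tz": 0, "turn": 0, "fingers": 0},
  {"tx": 0, "ty": 0, "tz": 0, "turn": 0, "fingers": 0},
])

```text
time: 18.62
eef_pos: [0.6244, -0.2789, 0.0562]
eef_rot: [1.209, 1.21, -1.209]
force: [-0.3, 0.2, -0.9]
width: 0.0388
```

```bash
python3 look.py 11 brass_disc blue_tray
```

```text
t 18.62 tcp [ 624.4 -278.9   56.2] w 38.8 F [-0.3  0.2 -0.9]
[[-0.0, 1.0, 0.001], [0.0, 0.001, -1.0], [-1.0, -0.0, -0.0]]
cam [[1.0, -0.0, -0.0, 0.624], [0.0, 0.957, 0.292, -0.195], [0.0, -0.292, 0.957, 0.227], [0.0, 0.0, 0.0, 1.0]]
brass_disc 0.8 px 255 238 n 3281 ztop 67.6 rect [ 625.2 -279. ] [39.1 38.9] 1.1
blue_tray 0.91 px 256 141 n 24102 ztop 16.3 rect [ 626.  -240.6] [142.1 119.5] 89.4
```

View pics/w11.png

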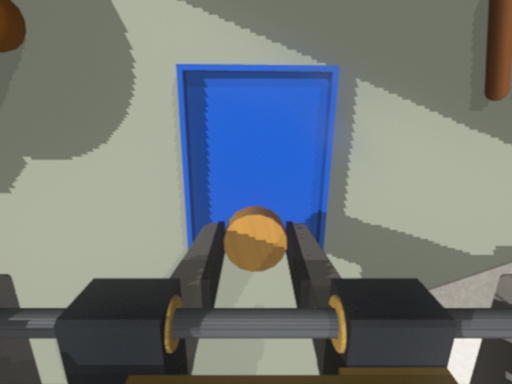

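Call:
move_arm([
  {"tx": 20, "ty": 0, "tz": 0, "turn": 0, "fingers": 0},
  {"tx": 18, "ty": 0, "tz": 0, "turn": 0, "fingers": 0},
  {"tx": 6, "ty": 0, "tz": 0, "turn": 0, "fingers": 0},
  {"tx": 1, "ty": 0, "tz": 0, "turn": 0, "fingers": 0},
  {"tx": 0, "ty": 0, "tz": 0, "turn": 0, "fingers": 0},
  {"tx": 0, "ty": 0, "tz": 0, "turn": 0, "fingers": 0},
])

```text
time: 19.52
eef_pos: [0.6234, -0.2791, 0.0103]
eef_rot: [1.209, 1.212, -1.21]
force: [-2.9, 2.2, 6.0]
width: 0.0391
```

Call:
move_arm([
  {"tx": 0, "ty": 0, "tz": 0, "turn": 0, "fingers": 0.57},
  {"tx": 0, "ty": 0, "tz": 0, "turn": 0, "fingers": 0.57},
  {"tx": 0, "ty": 0, "tz": 0, "turn": 0, "fingers": 0.57},
  {"tx": -25, "ty": 0, "tz": 0, "turn": 0, "fingers": 0.57},
  {"tx": -50, "ty": 0, "tz": 0, "turn": 0, "fingers": 0.75},
  {"tx": -10, "ty": 0, "tz": 0, "turn": 0, "fingers": 0.75},
])

```text
time: 20.27
eef_pos: [0.6266, -0.2805, 0.0991]
eef_rot: [1.21, 1.204, -1.207]
force: [-0.1, 1.2, 0.3]
width: 0.0683
```

```bash
python3 look.py 12 brass_disc blue_tray
```

```text
t 20.27 tcp [ 626.6 -280.5   99.1] w 68.3 F [-0.1  1.2  0.3]
[[0.005, 1.0, 0.0], [-0.002, 0.0, -1.0], [-1.0, 0.005, 0.002]]
cam [[1.0, 0.002, -0.005, 0.626], [-0.0, 0.956, 0.294, -0.197], [0.005, -0.294, 0.956, 0.27], [0.0, 0.0, 0.0, 1.0]]
brass_disc 0.68 px 251 193 n 1465 ztop 21.2 rect [ 623.2 -278.5] [38.5 37.7] 27.2
blue_tray 0.56 px 253 140 n 18324 ztop 15.4 rect [ 624.8 -243.8] [149.3 118.6] 88.4
```

View pics/w12.png

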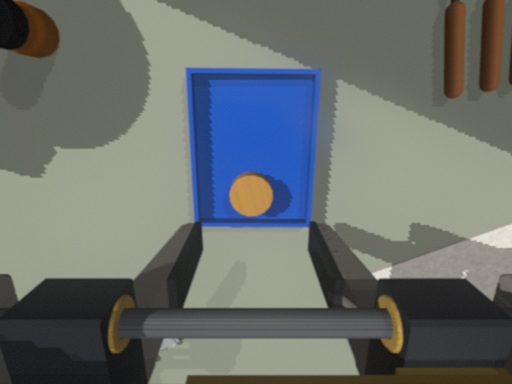

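Call:
move_arm([
  {"tx": 0, "ty": -33, "tz": -48.4, "turn": 0, "fingers": 0.7},
  {"tx": 0, "ty": -33, "tz": -48.4, "turn": 0, "fingers": 0.7},
  {"tx": 0, "ty": -33, "tz": -48.4, "turn": 0, "fingers": 0.7},
  {"tx": 0, "ty": -33, "tz": -48.4, "turn": 0, "fingers": 0.7},
  {"tx": 0, "ty": -33, "tz": -48.4, "turn": 0, "fingers": 0.7},
  {"tx": 0, "ty": 0, "tz": 0, "turn": 0, "fingers": 0.7},
  {"tx": 0, "ty": 0, "tz": 0, "turn": 0, "fingers": 0.7},
])

```text
time: 21.3
eef_pos: [0.4595, -0.0375, 0.0949]
eef_rot: [1.208, 1.21, -1.209]
force: [-0.0, 0.2, -0.5]
width: 0.0643
```

```bash
python3 look.py 13 brass_knob silver_cup
```

```text
t 21.3 tcp [459.5 -37.5  94.9] w 64.3 F [-0.   0.2 -0.5]
[[-0.001, 1.0, 0.001], [-0.0, 0.001, -1.0], [-1.0, -0.001, 0.0]]
cam [[1.0, -0.001, -0.0, 0.459], [0.001, 0.956, 0.292, 0.046], [-0.0, -0.292, 0.956, 0.266], [0.0, 0.0, 0.0, 1.0]]
brass_knob 0.65 px 254 202 n 1165 ztop 41.3 rect [459.3 -40.1] [27.8 27.3] 14.6
silver_cup 0.9 px 228 81 n 3079 ztop 46.3 rect [441.1  58.2] [42.8 42.7] 32.9
```

View pics/w13.png

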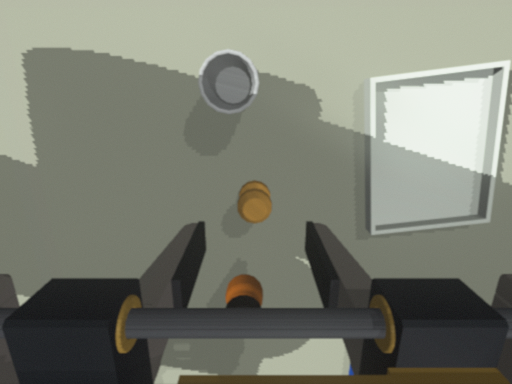

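Call:
move_arm([
  {"tx": 35, "ty": 0, "tz": 2, "turn": 0, "fingers": 0.7},
  {"tx": 30, "ty": 0, "tz": 0, "turn": 0, "fingers": 0.7},
  {"tx": 19, "ty": 0, "tz": 0, "turn": 0, "fingers": 0.7},
  {"tx": 0, "ty": 0, "tz": 0, "turn": 0, "fingers": 0.7},
  {"tx": 0, "ty": 0, "tz": 0, "turn": 0, "fingers": 0},
  {"tx": 0, "ty": 0, "tz": 0, "turn": 0, "fingers": 0},
  {"tx": 0, "ty": 0, "tz": 0, "turn": 0, "fingers": 0},
  {"tx": 0, "ty": 0, "tz": 0, "turn": 0, "fingers": 0},
  {"tx": 0, "ty": 0, "tz": 0, "turn": 0, "fingers": 0},
])

```text
time: 22.58
eef_pos: [0.4596, -0.0395, 0.0119]
eef_rot: [1.209, 1.209, -1.209]
force: [-1.2, -0.1, 5.8]
width: 0.0283
```

```bash
python3 look.py 14 brass_knob
```

```text
t 22.57 tcp [459.6 -39.5  11.9] w 28.3 F [-1.2 -0.1  5.8]
[[0.0, 1.0, 0.0], [-0.0, 0.0, -1.0], [-1.0, 0.0, 0.0]]
cam [[1.0, 0.0, -0.001, 0.459], [-0.0, 0.956, 0.292, 0.044], [0.001, -0.292, 0.956, 0.183], [0.0, 0.0, 0.0, 1.0]]
brass_knob 0.69 px 255 244 n 2616 ztop 41.3 rect [460.1 -38.9] [27.3 26.6] 1.6
```

View pics/w14.png

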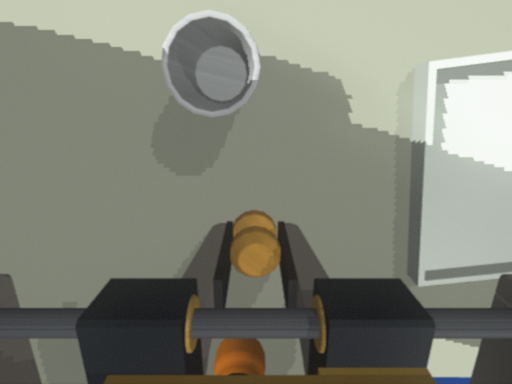

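Call:
move_arm([
  {"tx": -35, "ty": 0, "tz": 0, "turn": 0, "fingers": 0},
  {"tx": -50, "ty": 0, "tz": 0, "turn": 0, "fingers": 0},
  {"tx": 0, "ty": 41.4, "tz": 43.6, "turn": 0, "fingers": 0},
  {"tx": 0, "ty": 41.4, "tz": 43.6, "turn": 0, "fingers": 0},
  {"tx": 0, "ty": 41.4, "tz": 43.6, "turn": 0, "fingers": 0},
  {"tx": 0, "ty": 41.4, "tz": 43.6, "turn": 0, "fingers": 0},
  {"tx": 30, "ty": 0, "tz": 0, "turn": 0, "fingers": 0},
  {"tx": 10, "ty": 0, "tz": 0, "turn": 0, "fingers": 0},
  {"tx": 0, "ty": 0, "tz": 0, "turn": 0, "fingers": 0},
])

```text
time: 23.8
eef_pos: [0.6238, -0.2131, 0.0556]
eef_rot: [1.208, 1.212, -1.21]
force: [-0.2, 0.2, -1.5]
width: 0.0283
```

```bash
python3 look.py 15 brass_knob blue_tray
```

```text
t 23.8 tcp [ 623.8 -213.1   55.6] w 28.3 F [-0.2  0.2 -1.5]
[[-0.003, 1.0, 0.0], [0.001, 0.0, -1.0], [-1.0, -0.003, -0.001]]
cam [[1.0, -0.001, 0.002, 0.624], [0.0, 0.957, 0.291, -0.13], [-0.002, -0.291, 0.957, 0.226], [0.0, 0.0, 0.0, 1.0]]
brass_knob 0.96 px 255 244 n 2620 ztop 85.8 rect [ 624.9 -212.1] [26.7 27.9] 87.3
blue_tray 0.7 px 258 197 n 10425 ztop 16.8 rect [ 627.8 -239.5] [113.6 141.1] 2.7
```

View pics/w15.png

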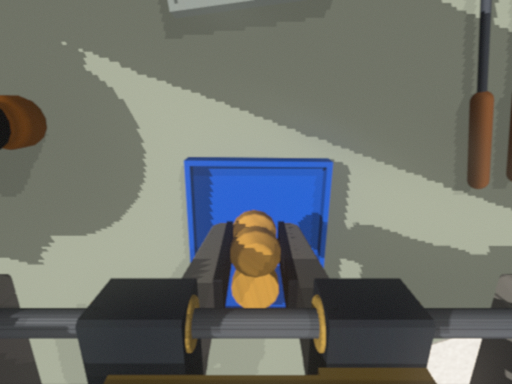

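Call:
move_arm([
  {"tx": 18, "ty": 0, "tz": 0, "turn": 0, "fingers": 0},
  {"tx": 15, "ty": 0, "tz": 0, "turn": 0, "fingers": 0},
  {"tx": 5, "ty": 0, "tz": 0, "turn": 0, "fingers": 0},
  {"tx": 1, "ty": 0, "tz": 0, "turn": 0, "fingers": 0},
  {"tx": 0, "ty": 0, "tz": 0, "turn": 0, "fingers": 0},
  {"tx": 0, "ty": 0, "tz": 0, "turn": 0, "fingers": 0},
])

```text
time: 24.7
eef_pos: [0.6254, -0.2141, 0.018]
eef_rot: [1.209, 1.208, -1.209]
force: [0.0, 0.5, -1.5]
width: 0.0285
```

```bash
python3 look.py 16 brass_knob
```

```text
t 24.7 tcp [ 625.4 -214.1   18. ] w 28.5 F [ 0.   0.5 -1.5]
[[0.001, 1.0, -0.0], [-0.0, -0.0, -1.0], [-1.0, 0.001, 0.0]]
cam [[1.0, 0.001, -0.001, 0.625], [-0.0, 0.956, 0.292, -0.13], [0.001, -0.292, 0.956, 0.189], [0.0, 0.0, 0.0, 1.0]]
brass_knob 0.83 px 254 244 n 2815 ztop 47.2 rect [ 625.8 -213.8] [29.1 27.9] 27.2
```

Call:
move_arm([
  {"tx": 1, "ty": 0, "tz": 0, "turn": 0, "fingers": 0},
  {"tx": 1, "ty": 0, "tz": 0, "turn": 0, "fingers": 0},
  {"tx": 0, "ty": 0, "tz": 0, "turn": 0, "fingers": 0},
  {"tx": 0, "ty": 0, "tz": 0, "turn": 0, "fingers": 0},
])

```text
time: 25.3
eef_pos: [0.6252, -0.214, 0.016]
eef_rot: [1.209, 1.209, -1.209]
force: [-1.8, 0.1, 5.9]
width: 0.0282
```

Call:
move_arm([
  {"tx": 0, "ty": 0, "tz": 0, "turn": 0, "fingers": 0.48},
  {"tx": 0, "ty": 0, "tz": 0, "turn": 0, "fingers": 0.48},
  {"tx": 0, "ty": 0, "tz": 0, "turn": 0, "fingers": 0.48},
  {"tx": 0, "ty": 0, "tz": 0, "turn": 0, "fingers": 0.48},
  {"tx": -25, "ty": 0, "tz": 0, "turn": 0, "fingers": 0.48},
  {"tx": -50, "ty": 0, "tz": 0, "turn": 0, "fingers": 0.75},
  {"tx": -15, "ty": 0, "tz": 0, "turn": 0, "fingers": 0.75},
])

```text
time: 26.18
eef_pos: [0.6268, -0.2145, 0.1087]
eef_rot: [1.21, 1.205, -1.207]
force: [0.4, -0.0, 0.7]
width: 0.062
```

```bash
python3 look.py 17 brass_knob brass_disc
```

```text
t 26.18 tcp [ 626.8 -214.5  108.7] w 62.0 F [ 0.4 -0.   0.7]
[[0.004, 1.0, -0.0], [-0.001, 0.0, -1.0], [-1.0, 0.004, 0.001]]
cam [[1.0, 0.002, -0.004, 0.626], [-0.0, 0.956, 0.293, -0.131], [0.005, -0.293, 0.956, 0.279], [0.0, 0.0, 0.0, 1.0]]
brass_knob 0.91 px 252 195 n 1065 ztop 45.8 rect [ 624.8 -213.9] [28.6 27.5] 40.6
brass_disc 0.89 px 252 251 n 1278 ztop 21.9 rect [ 624.1 -278.8] [38.6 39.1] 23.0
```

View pics/w17.png

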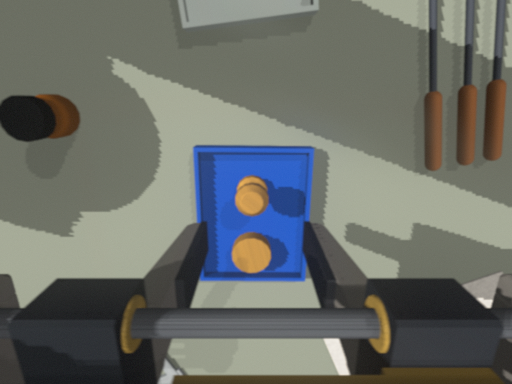

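Call:
move_arm([
  {"tx": 0, "ty": -30.8, "tz": -45.3, "turn": 0, "fingers": 0.85},
  {"tx": 0, "ty": -30.8, "tz": -45.3, "turn": 0, "fingers": 0.85},
  {"tx": 0, "ty": -30.8, "tz": -45.3, "turn": 0, "fingers": 0.85},
  {"tx": 0, "ty": -30.8, "tz": -45.3, "turn": 0, "fingers": 0.85},
  {"tx": 0, "ty": -30.8, "tz": -45.3, "turn": 0, "fingers": 0.85},
  {"tx": 0, "ty": -30.8, "tz": -45.3, "turn": 0, "fingers": 0.85},
  {"tx": 0, "ty": 0, "tz": 0, "turn": 0, "fingers": 0.85},
  {"tx": 0, "ty": 0, "tz": 0, "turn": 0, "fingers": 0.85},
])

```text
time: 27.32
eef_pos: [0.4401, 0.0577, 0.1048]
eef_rot: [1.208, 1.21, -1.209]
force: [-0.3, -0.3, 0.0]
width: 0.0781
```

```bash
python3 look.py 18 silver_cup white_tray
```

```text
t 27.32 tcp [440.1  57.7 104.8] w 78.1 F [-0.3 -0.3  0. ]
[[-0.001, 1.0, 0.001], [-0.0, 0.001, -1.0], [-1.0, -0.001, 0.0]]
cam [[1.0, -0.001, 0.0, 0.44], [0.001, 0.956, 0.292, 0.141], [-0.001, -0.292, 0.956, 0.275], [0.0, 0.0, 0.0, 1.0]]
silver_cup 0.9 px 255 199 n 2177 ztop 45.9 rect [440.8  58.5] [42.8 42.5] 32.5
white_tray 0.96 px 431 225 n 12051 ztop 15.8 rect [585.8  18.5] [128.2 215.9] 85.4
```

View pics/w18.png

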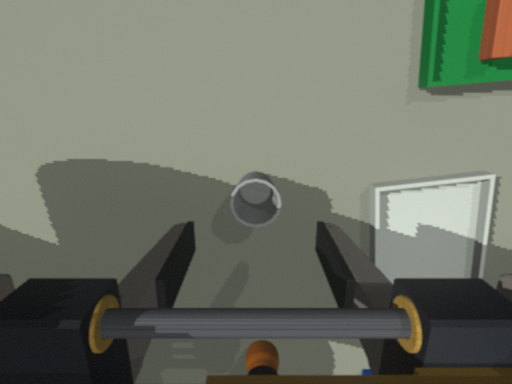

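Call:
move_arm([
  {"tx": 35, "ty": 1, "tz": -1, "turn": 0, "fingers": 0.85},
  {"tx": 30, "ty": 0, "tz": 0, "turn": 0, "fingers": 0.85},
  {"tx": 20, "ty": 0, "tz": 0, "turn": 0, "fingers": 0.85},
  {"tx": 0, "ty": 0, "tz": 0, "turn": 0, "fingers": 0.7},
  {"tx": 0, "ty": 0, "tz": 0, "turn": 0, "fingers": 0},
  {"tx": 0, "ty": 0, "tz": 0, "turn": 0, "fingers": 0},
  {"tx": 0, "ty": 0, "tz": 0, "turn": 0, "fingers": 0},
  {"tx": 0, "ty": 0, "tz": 0, "turn": 0, "fingers": 0},
  {"tx": 0, "ty": 0, "tz": 0, "turn": 0, "fingers": 0},
], newtons=14)

```text
time: 28.6
eef_pos: [0.4415, 0.0589, 0.0211]
eef_rot: [1.209, 1.209, -1.209]
force: [-2.0, -0.3, 7.0]
width: 0.043
```

Call:
move_arm([
  {"tx": -15, "ty": 0, "tz": 0, "turn": 0, "fingers": 0},
  {"tx": -25, "ty": 0, "tz": 0, "turn": 0, "fingers": 0},
  {"tx": 0, "ty": 0, "tz": 0, "turn": 0, "fingers": 0},
])

```text
time: 28.98
eef_pos: [0.4428, 0.0591, 0.0625]
eef_rot: [1.211, 1.207, -1.206]
force: [-0.7, -0.2, -1.3]
width: 0.0426
```

```bash
python3 look.py 19 silver_cup white_tray
```

```text
t 28.98 tcp [442.8  59.1  62.5] w 42.6 F [-0.7 -0.2 -1.3]
[[0.004, 1.0, 0.0], [0.0, 0.0, -1.0], [-1.0, 0.004, -0.0]]
cam [[1.0, 0.001, -0.004, 0.442], [-0.0, 0.957, 0.291, 0.143], [0.004, -0.291, 0.957, 0.233], [0.0, 0.0, 0.0, 1.0]]
silver_cup 0.97 px 254 246 n 4959 ztop 86.6 rect [442.3  59. ] [41.4 44. ] 12.3
white_tray 0.83 px 451 241 n 12753 ztop 14.1 rect [592.8  19.4] [121.3 152.1] 86.3
```

View pics/w19.png

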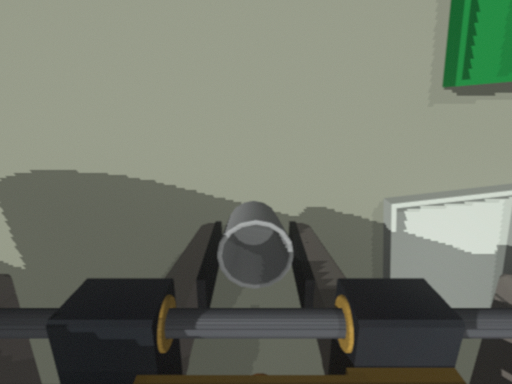

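Call:
move_arm([
  {"tx": 0, "ty": 43, "tz": 14.8, "turn": 0, "fingers": 0},
  {"tx": 0, "ty": 43, "tz": 14.8, "turn": 0, "fingers": 0},
  {"tx": 0, "ty": 43, "tz": 14.8, "turn": 0, "fingers": 0},
  {"tx": 0, "ty": 43, "tz": 14.8, "turn": 0, "fingers": 0},
  {"tx": 15, "ty": 0, "tz": 0, "turn": 0, "fingers": 0},
  {"tx": 10, "ty": 0, "tz": 0, "turn": 0, "fingers": 0},
  {"tx": 0, "ty": 0, "tz": 0, "turn": 0, "fingers": 0},
  {"tx": 0, "ty": 0, "tz": 0, "turn": 0, "fingers": 0},
])

```text
time: 30.12
eef_pos: [0.6125, 0.0, 0.0356]
eef_rot: [1.209, 1.21, -1.209]
force: [0.1, 0.1, -1.2]
width: 0.0432
```

```bash
python3 look.py 20 silver_cup white_tray
```

```text
t 30.12 tcp [612.5   0.   35.6] w 43.2 F [ 0.1  0.1 -1.2]
[[-0.001, 1.0, 0.001], [0.0, 0.001, -1.0], [-1.0, -0.001, -0.0]]
cam [[1.0, -0.0, 0.0, 0.613], [0.0, 0.956, 0.292, 0.084], [-0.0, -0.292, 0.956, 0.206], [0.0, 0.0, 0.0, 1.0]]
silver_cup 0.66 px 254 246 n 4912 ztop 60.9 rect [6.133e+02 3.000e-01] [42.8 42.8] 24.4
white_tray 0.97 px 256 184 n 18831 ztop 16.1 rect [612.9   0.8] [115.7 141.1] 6.9
```

View pics/w20.png

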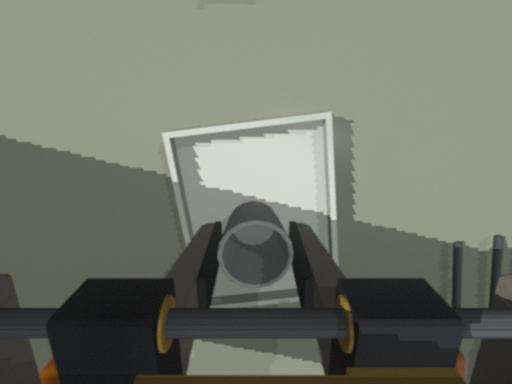

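Call:
move_arm([
  {"tx": 7, "ty": 0, "tz": 0, "turn": 0, "fingers": 0},
  {"tx": 3, "ty": 0, "tz": 0, "turn": 0, "fingers": 0},
  {"tx": 0.5, "ty": 0, "tz": 0, "turn": 0, "fingers": 0},
  {"tx": 0, "ty": 0, "tz": 0, "turn": 0, "fingers": 0},
  {"tx": 0, "ty": 0, "tz": 0, "turn": 0, "fingers": 0},
])

```text
time: 30.9
eef_pos: [0.6131, -0.0004, 0.0252]
eef_rot: [1.209, 1.21, -1.21]
force: [-1.8, -0.0, 5.5]
width: 0.0428
```

```bash
python3 look.py 21 silver_cup
```

```text
t 30.9 tcp [ 6.131e+02 -4.000e-01  2.520e+01] w 42.8 F [-1.8 -0.   5.5]
[[-0.0, 1.0, -0.0], [0.0, -0.0, -1.0], [-1.0, -0.0, -0.0]]
cam [[1.0, 0.0, 0.0, 0.613], [-0.0, 0.956, 0.292, 0.083], [0.0, -0.292, 0.956, 0.196], [0.0, 0.0, 0.0, 1.0]]
silver_cup 0.85 px 254 246 n 5029 ztop 50.3 rect [ 6.135e+02 -5.000e-01] [42.5 43.5] 11.7
```

On the floor (5.5 N contact, top at 50 mm). Release, lift clear and check.

Call:
move_arm([
  {"tx": 0, "ty": 0, "tz": 0, "turn": 0, "fingers": 0.75},
  {"tx": 0, "ty": 0, "tz": 0, "turn": 0, "fingers": 0.75},
  {"tx": 0, "ty": 0, "tz": 0, "turn": 0, "fingers": 0.75},
  {"tx": 0, "ty": 0, "tz": 0, "turn": 0, "fingers": 0.75},
  {"tx": -30, "ty": 0, "tz": 0, "turn": 0, "fingers": 0.75},
  {"tx": -50, "ty": 0, "tz": 0, "turn": 0, "fingers": 0.75},
  {"tx": -50, "ty": 0, "tz": 0, "turn": 0, "fingers": 0.75},
  {"tx": -50, "ty": 0, "tz": 0, "turn": 0, "fingers": 0.75},
  {"tx": 0, "ty": -50, "tz": 0, "turn": 0, "fingers": 0.75},
  {"tx": 0, "ty": -50, "tz": 0, "turn": 0, "fingers": 0.75},
])

```text
time: 32.25
eef_pos: [0.5125, -0.0003, 0.2056]
eef_rot: [1.21, 1.208, -1.208]
force: [0.5, 0.0, 0.8]
width: 0.0689
```

Call:
move_arm([
  {"tx": 0, "ty": -50, "tz": 0, "turn": 0, "fingers": 0.75},
  {"tx": 0, "ty": -50, "tz": 0, "turn": 0, "fingers": 0.75},
  {"tx": 0, "ty": 0, "tz": 0, "turn": 0, "fingers": 0.75},
  {"tx": 0, "ty": 0, "tz": 0, "turn": 0, "fingers": 0.75},
])

```text
time: 32.75
eef_pos: [0.4143, -0.0003, 0.2056]
eef_rot: [1.21, 1.208, -1.208]
force: [-0.8, -0.9, 0.1]
width: 0.0692
```

Run:
```python
from h import *
st()
for n in ["scene","top"]:
  p,d=ctrl.snapshot(n); W=cloud(n,d); cv2.imwrite(f"pics/{n}1.png",p[:,:,::-1])
  for t in "copper_collar copper_bar brass_disc brass_knob silver_cup flux_jar hammer".split():
    for r in ctrl.regions_of(n,t)[:1]:
      m=r["region"]&(d>0);P=W[m]
      print(n,t,round(r["p"],2),np.round(np.median(P,0)*1000),"ztop",round(np.percentile(P[:,2],95)*1000,1))
  a=cv2.imread(f"pics/{n}0.png");b=p[:,:,::-1]
```

```text
t 32.75 tcp [ 4.143e+02 -3.000e-01  2.056e+02] w 69.2 F [-0.8 -0.9  0.1]
[[0.002, 1.0, -0.0], [0.0, -0.0, -1.0], [-1.0, 0.002, -0.0]]
scene copper_collar 0.62 [ 630. -276.   19.] ztop 21.5
scene copper_bar 0.65 [644. 200.  19.] ztop 22.5
scene brass_disc 0.87 [ 631. -276.   19.] ztop 21.6
scene brass_knob 0.52 [ 633. -209.   34.] ztop 45.4
scene silver_cup 0.73 [621.   1.  35.] ztop 49.7
scene flux_jar 0.81 [ 461. -140.   30.] ztop 51.3
scene hammer 0.94 [606. 421.  24.] ztop 27.9
top copper_collar 0.18 [614.   1.   3.] ztop 15.0
top brass_disc 0.48 [ 621. -279.   19.] ztop 21.9
top brass_knob 0.63 [ 622. -213.   40.] ztop 45.1
top silver_cup 0.58 [613.  -5.  14.] ztop 49.0
top flux_jar 0.47 [ 448. -143.   47.] ztop 51.2
top hammer 0.62 [561. 416.  22.] ztop 26.8
```

View pics/scene1.png

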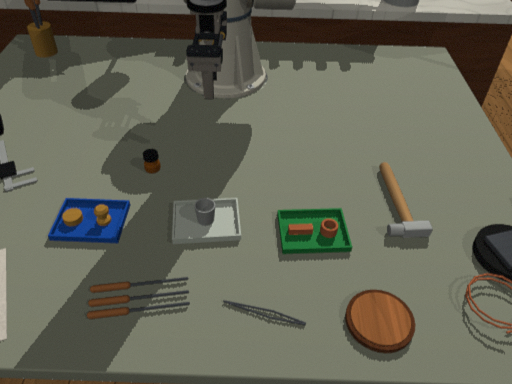

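View pics/top1.png

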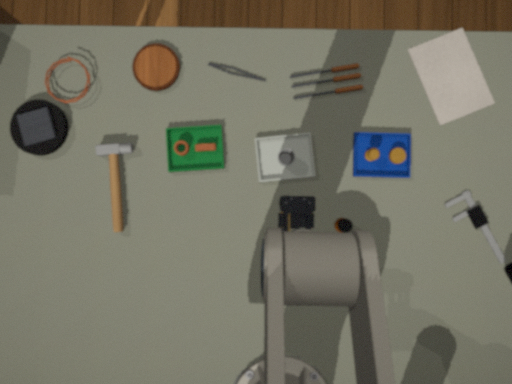

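The scene view shows the disc and knob in the blue tray at (73,217) and (102,214). The cup is in the white tray at (205,211), and the bar and collar are in the green tray at (300,230) and (330,228). The jar (151,160) and hammer have not moved.

```bash
python3 -c "
from station import ctrl
print(ctrl.sign_off())"
```

```text
the job is handed in; nothing more can be done
None
```

All five pieces are in their trays, and I handed the job in at about 33 s of the 102 s allowed. I worked in the order given: copper collar and bar into green, brass disc and knob into blue, then the silver cup into white.

- **Final check:** the last scene and top pictures show every piece inside its tray, apart from the others and the same way up as before. Where a height could be read, the tops sat at object height plus the 4 mm floor to within about 2 mm: bar 22 mm, disc 22, knob 45, cup 50, and the collar 25 just after placing. The jar and hammer are where they were, the gripper is clear of everything, and no force reading at the end of a move exceeded about 7 N.
- **Disagreements:** in the final pictures the network mistook the brass disc for the collar in the scene view, and an empty patch of the white tray for it (p 0.18) in the top view. It missed the bar in the top view. By eye, both pictures show the collar and bar in the green tray. The two fixed cameras also differed by up to about 8 mm in position, so I aimed with the wrist camera.

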